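# Lock a cell row in the cam jig

## Task

Stand the spare battery cell upright in the empty middle pocket of the cell jig, then push the sliding front jaw up to the fixed jaw and turn the red-knobbed cam lever a quarter turn clockwise, all the way home, so that it draws the two jaws tight together. All three cells must end upright in their pockets; leave the other things on the bench where they are.

Things in the scene. Friction and masses are not known exactly. Their poses are not given: they have to be found in the camera images.
- cell_new: The spare cell: grey cylinder 32 mm in diameter, 71 mm tall, 0.14 kg, standing upright on the bench to the left or right of the jig. Origin: centre of its underside, z up along the cell.
- jig: The cell jig, fixed to the bench at varying place and yaw: aluminium plate (222 x 270 mm, top 8 mm above the bench) with two facing jaws (tops 46 mm above the bench), each with three 90-degree V notches 47 mm apart. Origin: on the bench under the middle pocket's centre; the jaws meet at x = 0. x points from the sliding jaw (front) to the fixed blue jaw (back), y along the row to the left, z up.
- pocket (a point): Centre of the empty middle pocket on the plate's top (8 mm above the bench): where the spare cell's underside must stand when the jaws are shut. The fixed jaw's V behind it is 23 mm deep, its mouth 47 mm wide; a closing jaw centres a cell that stands a few mm off. A standing cell's top is 79 mm above the bench, 33 mm above the jaws: from above, grip it there, across jig x.
- cell_left: Like the spare cell, already standing in the left pocket (jig y = +47 mm). Origin: centre of its underside.
- cell_right: Like the spare cell, already standing in the right pocket (jig y = -47 mm). Origin: centre of its underside.
- jaw (a joint): Gap between the jaws in m: 0 shut, 0.065 fully open; starts at 0.045 to 0.060. The grey sliding jaw moves along jig x with 3 N friction and 40 N s/m damping, so push at 0.1 m/s or less. Below an 8 mm gap two brass spring plungers push back with 8 N, growing to 14 N when shut; let go, it springs back to 8 to 10 mm and stays there. Only the cam holds it shut.
- keeper_pin (a point): Top of the upright steel keeper pin (8 mm in diameter, 15 mm tall) on the right end of the sliding jaw, which the cam's hook catches. It moves with the jaw.
- jaw_grip (a point): Point on the black upright grip fin of the sliding jaw: on the fin's mid-plane, 11 mm below its top (top 86 mm above the bench). The fin is 12 mm thick along jig x, 60 mm long along jig y, free of other things for 38 mm below its top. It moves with the jaw and lies 75 mm + gap in front (jig -x) of the jig's origin.
- cam (a joint): Angle of the cam lever, rad, clockwise from above: 0 open, lever along jig -y (right); 1.57 locked, lever along jig -x (towards the front); stop at 1.6. Starts at 0 to 0.08. Its hook catches the keeper pin if the gap is 11 mm or less, draws the jaw in over the first 1.25 rad, then holds it. With a larger gap it misses or jams. Needs up to 8 N at the knob; stays where it is left.
- cam_axis (a point): Point on the vertical axis of the cam lever, 97 mm above the bench (the height of the knob's middle), at jig x = 22 mm, y = -118 mm.
- cam_knob (a point): Centre of the red knob at the lever's end: an upright cylinder 18 mm in diameter, from 76 to 112 mm above the bench, this point 97 mm above the bench and 70 mm from the cam axis. It does not spin on the lever. The lever's bar under it is 8 mm thick (69 to 77 mm above the bench).
- solder_spool: Bystander: spool of solder with blue flanges, 56 mm in diameter, 38 mm tall; stands left or right of the jig, on the side where the spare cell is not. Origin: centre of underside.
- green_tray: Bystander: shallow green tray, 202 x 142 x 32 mm, on the bench to the right. Origin: centre of underside.
- multimeter: Bystander: orange and black multimeter, 158 x 80 x 46 mm, lying on the dark green bench mat behind and left of the jig (not the one farther back). Origin: centre of underside.
Things that resemble listed ones, but are neither listed nor needed, are in the scene too. What is shaped like the cell_new but blue or yellow is not meant.

How it is judged (in metres and radians):
On the way, in this order (a step that is already met when the one before it is completed fails the run):
1. the spare cell stands upright in the middle pocket, let go, while the jaws are still open (x of cell_new in the frame of jig between -0.03 and 0.01 m and y of cell_new in the frame of jig between -0.015 and 0.015 m and height (world z) of cell_new below 0.012 m and angle between cell_new's own z axis and vertical below 0.1 rad and contact force between the fingers and cell_new below 0.3 N and value of joint jaw above 0.02 m), for 0.2 s.
2. the sliding jaw has been pushed up to within 12 mm of the fixed jaw, the cam lever still open (value of joint jaw below 0.012 m and value of joint cam below 0.4 rad), for 0.1 s.
3. the cam lever is turned home and has drawn the jaws tight (value of joint cam above 1.4 rad and value of joint jaw below 0.0015 m), for 0.2 s.
At the end, for the whole second after the job is handed in: The cam lever is locked (over 1.4 rad), the jaws are shut to within 1.5 mm, and all three cells stand upright (within 0.08 rad) on the plate: the spare one in the middle pocket (within 3 mm of its centre), the other two in the pockets they started in (within 3 mm along the row). All at rest (all of step 3 and x of cell_new in the frame of jig between -0.003 and 0.003 m and y of cell_new in the frame of jig between -0.003 and 0.003 m and height (world z) of each of cell_new, cell_left, cell_right below 0.011 m and angle between each of cell_new, cell_left, cell_right's own z axis and vertical below 0.08 rad and y of cell_left in the frame of jig between 0.044 and 0.05 m and y of cell_right in the frame of jig between -0.05 and -0.044 m and linear speed of cell_new below 0.02 m/s); the robot touches nothing.
It fails at once if a cell of the jig is knocked over or lifted out (angle between any of cell_left, cell_right's own z axis and vertical above 0.5 rad or height (world z) of any of cell_left, cell_right above 0.04 m).
It fails at once if a bystander is moved by more than 30 mm (distance of any of solder_spool, green_tray, multimeter from where it was at the start of the episode above 0.03 m).
It also fails if it takes over 59 s, if anything falls off the work surface, if the arm or the gripper's body presses on something with over 40 N, if the wrist force passes 120 N, or if a joint passes its speed limit or range.

## Robot

A 6-joint arm with a two-finger parallel gripper is mounted at the origin on a cart in front of the work surface, level with it; the furniture and walls round the work are solid. World frame = base frame: x ahead of the robot, y to its left, z up, the work surface at z = 0. Lengths are in m, angles in degrees, forces in N, time in s.
With the tool pointing down it reaches from about 0.275 to 1 m from the base axis. Payload 8.4 kg.
Tool frame: the origin (TCP) lies at the very end of the fingers, on their centre line; the grasp point (between the pads) lies bot.grip_depth behind it (bot.grip_depth is the distance from the TCP to the grasp point, in m); z points along the fingers, y is the line along which they close (so a half turn about z gives the same grasp; the last joint's range is limited). The gripper opens to 85 mm and grips with 20 to 120 N. Pads are 22 mm wide; open, the fingers measure 114 mm over their backs; the gripper's body (76 mm by 85 mm) begins 54 mm behind the grasp point. The pads swing forward as they close: fully open they stand 13 mm farther back than shut.
Start: joints at [-70.153, 20.225, 93.587, -0, 66.188, -0.138], TCP at [0.214, -0.587, 0.205] pointing down, gripper open.
Joint ranges: [-150.9, 150.9], [-52.94, 120.26], [3.33, 152.33], [-74.26, 254.26], [0, 154.13], [-172.89, 172.89]. Speed limits (degrees/s): [127.2, 127.2, 159.86, 180, 180, 180].

## Interface

Orientations are given as [roll, pitch, yaw] about the fixed x, y, z axes, in that order (R = Rz(yaw) Ry(pitch) Rx(roll)).
In Python, from plant import bot gives the robot as it stands.
- The arm moves only by the tool arm_command, never from a script. Its argument "moves" is a list of rows, each a list of 7 numbers: the shift along the world's x, y, z in units of 60 mm (1.0 is 60 mm), then the turn, a rotation vector about the world's x, y, z in units of 8 degrees (1.0 is 8 degrees), then the closure in counts, from 0 (fully open) to 255 (shut). A call has 1 to 8 rows; each row is the pose to reach, as a shift and turn from the pose commanded when the call began; what a row does not reach only later rows make up. A row lasts 1/8 s, in which the tool goes at most 62.5 mm and 10.7 degrees, less where a joint would pass 70% of its speed; a pose out of reach is approached as far as the arm can. A call with a gripper value outside its range is refused whole. The fingers move at their own pace and stop on an object; "newtons" is the grip in N (left out, the last holds). Time passes only in rows, so rows that repeat a pose let the fingers close. It gives the time, the measured TCP pose, the force, the opening and the grip force at its end, in the units of the state.
- bot.sense(): the state, without advancing time (a new reading comes with each control period).
- bot.snapshot(name): name is "scene" or "top" or "wrist"; returns the picture (400x640x3 uint8, red, green, blue); there is no depth.
- bot.get_calibration(name): a dict with "K" (3x3 intrinsics, pixels), "k1" (the pictures are not rectified: a ray, as slopes to the right and down, at radius r is drawn at 1 + k1 r^2 times it, then the intrinsics apply), "world_to_cam" (4x4, takes a point from world to camera coordinates); the wrist camera has in their place "hand_eye" (4x4, takes a point from camera to tool coordinates, whose origin is the TCP and whose axes are the flange's). Camera axes: x right, y down, z forward; pixel columns grow to the right and rows downward; lengths in m; the calibration is good to about 2 mm. A picture is of the moment at which its call begins: read the wrist's pose just before it. get_calibration takes no time and is no camera call.
- bot.hand_in(): hands the job in; it is judged then, once.
The state is a dict: "clock": time; "joints": joint angles; "qvel": joint speeds; "tau": joint torques, N m; "ee_pos": TCP position; "eef_rot": TCP orientation; "force": force on the tool from outside, world axes, zero at the start; "torque": the same for the moment, N m; "grip_width": finger opening in m; "gripper_force": force on a finger pad.
Only numpy, scipy, OpenCV 4.12 (cv2) and the standard library are available. Lean on these libraries where they do the work, as an engineer would, in place of code of your own. Each camera call takes 0.05 s, during which the arm holds its last target. There are 200 camera calls.

## Working session

There is one attempt and no reset: what is moved stays moved. The work goes in short steps, Python scripts to look and compute and a tool call to move; the robot and the scene stay as the last step left them, time stands still between calls to the robot, and variables do not carry over. Pictures are saved under pics/ and viewed, at most 10 in all, crops included, and the job is handed in when it is done.

Besides the shell and the picture viewer there is one more tool, called after "Call:" as name(argument=value, ...), one argument or row to a line, values as JSON. arm_command: Moves the arm, as the interface text tells. Its arguments: {"type":"object","properties":{"moves":{"type":"array","items":{"type":"array","items":{"type":"number"}}},"newtons":{"type":"number"}},"required":["moves"]}

```bash
mkdir -p pics; ls
python3 - <<'E'
from plant import bot
import cv2,numpy as np
np.set_printoptions(precision=4,suppress=True)
for n in("scene","top"):
    cv2.imwrite(f"pics/{n}0.png",bot.snapshot(n)[:,:,::-1]); c=bot.get_calibration(n); print(n,c)
print(bot.get_calibration("wrist"),bot.grip_depth); print(bot.sense())
E
```

```text
pics
scene {'K': array([[362.0899,   0.    , 316.5588],
       [  0.    , 362.0899, 203.7722],
       [  0.    ,   0.    ,   1.    ]]), 'k1': 0.020445864517664367, 'world_to_cam': array([[-0.8733, -0.4872,  0.0001,  0.4481],
       [-0.2019,  0.3618, -0.9101,  0.2   ],
       [ 0.4434, -0.7948, -0.4143,  1.0176],
       [ 0.    ,  0.    ,  0.    ,  1.    ]])}
top {'K': array([[399.1635,   0.    , 315.9254],
       [  0.    , 399.1635, 193.5333],
       [  0.    ,   0.    ,   1.    ]]), 'k1': -0.10334821756485836, 'world_to_cam': array([[-0.0226, -0.9994,  0.0278, -0.0533],
       [-0.9947,  0.0196, -0.101 ,  0.5538],
       [ 0.1004, -0.03  , -0.9945,  1.1909],
       [ 0.    ,  0.    ,  0.    ,  1.    ]])}
{'K': array([[276.3854,   0.    , 320.3712],
       [  0.    , 276.3854, 194.8776],
       [  0.    ,   0.    ,   1.    ]]), 'k1': -0.009141904438177133, 'hand_eye': array([[-0.0005, -0.9502, -0.3118,  0.0803],
       [ 1.    , -0.0002, -0.001 , -0.0007],
       [ 0.0009, -0.3118,  0.9502, -0.1696],
       [ 0.    ,  0.    ,  0.    ,  1.    ]])} 0.0187
{'clock': 0.1, 'joints': array([-70.1521,  20.2607,  93.6242,  -0.0002,  66.1908,  -0.1383]), 'qvel': array([-0.0097, -0.1142, -0.0744, -0.0312,  0.0775,  0.0383]), 'tau': array([ -0.0017, -60.6353, -34.2823,  -0.0003,   0.0039,   0.    ]), 'ee_pos': array([ 0.2135, -0.5869,  0.2042]), 'eef_rot': array([-179.9243,   -0.    ,   19.9863]), 'force': array([0.8478, 0.4975, 0.5527]), 'torque': array([0.0226, 0.0238, 0.0413]), 'gripper_force': 0.0, 'grip_width': 0.08514917721175132}
```

View pics/top0.png

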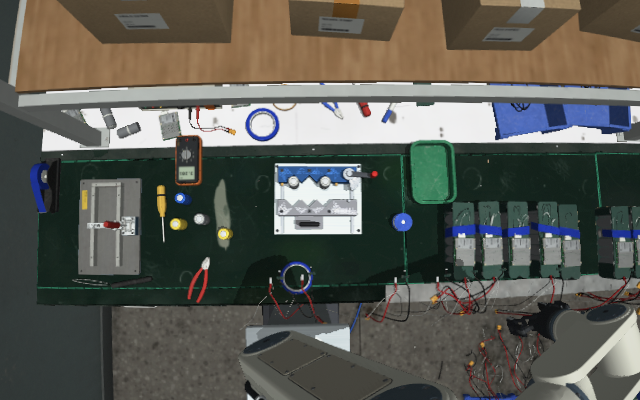

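View pics/scene0.png

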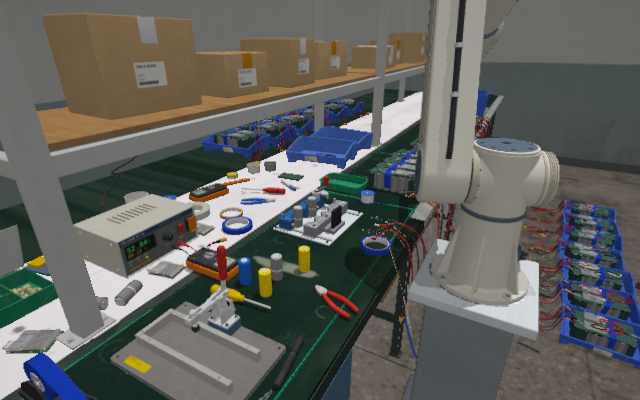

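Candidates for the spare cell in the top picture: grey (200,219), blue (180,198), yellow (178,224) and (223,234), and grey cylinders lying farther back (128,129), (107,113). The grey one at (200,219) fits the description. In the scene picture it stands upright at (277,265). The jig is at (318,199), the red knob at (375,174) and the spool at (403,222).

```bash
cat > h.py <<'E'
from plant import bot
import cv2,numpy as np
from scipy.spatial.transform import Rotation as R
np.set_printoptions(precision=4,suppress=True)
def cam(n,s=None):
    c=bot.get_calibration(n)
    if n=="wrist":
        T=np.eye(4);T[:3,:3]=R.from_euler('xyz',s['eef_rot'],degrees=True).as_matrix();T[:3,3]=s['ee_pos']
        W=np.linalg.inv(T@c['hand_eye'])
    else: W=c['world_to_cam']
    return c['K'],c['k1'],W
def toplane(C,uv,z):
    K,k1,W=C; d=(np.asarray(uv,float)-K[:2,2])/np.array([K[0,0],K[1,1]]); p=d.copy()
    for _ in range(20): p=d/(1+k1*(p@p))
    r=W[:3,:3].T@np.array([p[0],p[1],1]); o=-W[:3,:3].T@W[:3,3]
    return o+r*(z-o[2])/r[2]
def proj(C,P):
    K,k1,W=C; q=W[:3,:3]@np.asarray(P,float)+W[:3,3]; p=q[:2]/q[2]; p=p*(1+k1*(p@p))
    return K[:2,:2]@p+K[:2,2]
E
python3 - <<'E'
from h import *
C=cam("top"); im=cv2.imread("pics/top0.png")
a=cv2.resize(im[155:245,265:385],None,fx=5,fy=5,interpolation=cv2.INTER_CUBIC)
b=cv2.resize(im[185:245,165:240],None,fx=2.6,fy=2.6,interpolation=cv2.INTER_CUBIC)
o=np.zeros((450,800,3),np.uint8);o[:,:600]=a;o[:b.shape[0],600:600+b.shape[1]]=b[:,:200]
cv2.imwrite("pics/crop1.png",o)
for uv,z in[((200,217.5),.071),((375,174),.112),((403,222),.038),((223,232),.071),((308,224),.086)]:print(uv,toplane(C,uv,z))
for uv in[(275,164),(361,164),(361,234),(275,234)]:print(toplane(C,uv,.008))
E
```

```text
(200, 217.5) [0.4843 0.2781 0.071 ]
(375, 174) [ 0.5973 -0.2339  0.112 ]
(403, 222) [ 0.4592 -0.328   0.038 ]
(223, 232) [0.4407 0.2103 0.071 ]
(308, 224) [ 0.4588 -0.0384  0.086 ]
[0.65   0.0603 0.008 ]
[ 0.6452 -0.2097  0.008 ]
[ 0.4261 -0.2023  0.008 ]
[0.4321 0.063  0.008 ]
```

View pics/crop1.png

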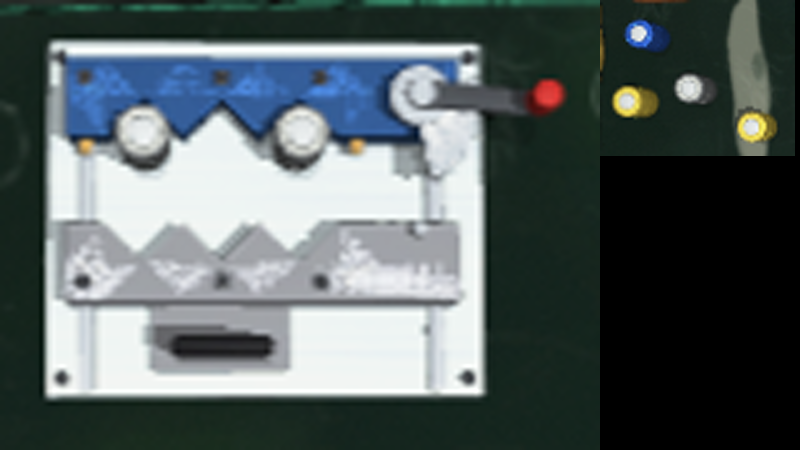

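The close crop shows the choice is a single upright grey cell with a white top at about (689,88), with yellow cells on either side and a blue one behind. In the jig, the middle pocket is empty, the jaws are open and the knob points right.

Call:
arm_command(
  moves=[
    [0.6, 1.0, 0.9, 0, 0, 1.2, 0],
    [1.2, 2.0, 0.9, 0, 0, 2.4, 0],
    [1.8, 3.0, 0.9, 0, 0, 3.6, 0],
    [2.4, 4.0, 0.9, 0, 0, 4.8, 0],
    [3.0, 5.0, 0.9, 0, 0, 6.0, 0],
    [3.5, 6.0, 0.9, 0, 0, 7.2, 0],
    [4.1, 7.0, 0.9, 0, 0, 8.0, 0],
    [4.5, 7.8, 0.9, 0, 0, 8.6, 0],
  ],
)

```text
clock: 1.1
ee_pos: [0.4584, -0.1654, 0.2588]
eef_rot: [180.0, 0.0, 89.0]
force: [0.8, -1.2, -0.2]
grip_width: 0.0855
gripper_force: 0.0
```

Call:
arm_command(
  moves=[
    [0, 0.5, 0, 0, 0, 0, 0],
    [0, 0.7, 0, 0, 0, 0, 0],
    [0, 0.7, 0, 0, 0, 0, 0],
  ],
)

```text
clock: 1.48
ee_pos: [0.4576, -0.1252, 0.2588]
eef_rot: [-180.0, 0.0, 88.8]
force: [-0.3, -0.6, -0.4]
grip_width: 0.0854
gripper_force: 0.0
```

Run:
```python
from h import *
s=bot.sense(); im=bot.snapshot("wrist")[:,:,::-1]; print(s['ee_pos'],s['eef_rot'],s['clock'],s['joints'])
cv2.imwrite("pics/w1.png",im); C=cam("wrist",s)
for P in [(.484,.278,.071),(.597,-.234,.112),(.459,-.038,.086),(.65,.06,.008),(.645,-.21,.008)]: print(P,proj(C,P))
```

```text
[ 0.4576 -0.1252  0.2588] [-179.9891    0.0139   88.8379] 1.475 [-15.4748   3.4993 107.6832  -0.0173  68.8246 -14.3065]
(0.484, 0.278, 0.071) [ 340.886 -274.914]
(0.597, -0.234, 0.112) [429.4402 255.561 ]
(0.459, -0.038, 0.086) [320.2179  98.6931]
(0.65, 0.06, 0.008) [462.1332  19.2603]
(0.645, -0.21, 0.008) [436.5221 208.8533]
```

View pics/w1.png

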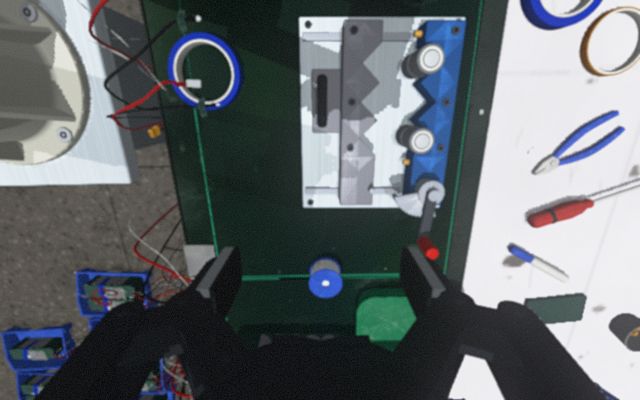

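The wrist picture shows the cells' tops at about (430,58) and (420,140), the fin at (321,100), the knob at (432,253) and the plate from (299,17) to (453,208). I'll measure these in both views, and move left to see the spare cell.

```bash
cat >> h.py <<'E'
def blob(im,m,near,r):
    "centroid of the largest blob of mask m within r px of near"
    k=np.zeros(m.shape,np.uint8); cv2.circle(k,tuple(map(int,near)),r,255,-1)
    n,l,st,ce=cv2.connectedComponentsWithStats(cv2.bitwise_and(m,k))
    i=1+np.argmax(st[1:,4]); return ce[i],st[i]
def white(im,t=190):
    h=cv2.cvtColor(im,cv2.COLOR_BGR2HSV); return cv2.inRange(h,(0,0,t),(180,40,255))
def red(im):
    h=cv2.cvtColor(im,cv2.COLOR_BGR2HSV); return cv2.inRange(h,(0,150,90),(8,255,255))
def dark(im): return cv2.inRange(im,(0,0,0),(45,45,45))
E
python3 - <<'E'
from h import *
w=cv2.imread("pics/w1.png"); t=cv2.imread("pics/top0.png")
S=dict(ee_pos=np.array([.4576,-.1252,.2588]),eef_rot=[-179.9891,.0139,88.8379])
Cw=cam("wrist",S);Ct=cam("top")
def go(nm,im,C,f,near,r,z):
    c,st=blob(im,f(im),near,r); print(nm,c,st,toplane(C,c,z))
go("cellL w",w,Cw,white,(430,58),12,.079); go("cellR w",w,Cw,white,(420,140),12,.079)
go("cellL t",t,Ct,white,(293.5,181),5,.079); go("cellR t",t,Ct,white,(325,181),5,.079)
go("fin w",w,Cw,dark,(321,100),28,.086); go("fin t",t,Ct,dark,(309,224),13,.086)
go("knob w",w,Cw,red,(432,253),10,.112); go("knob t",t,Ct,red,(375,174),8,.105)
go("new t",t,Ct,white,(200,218),6,.071)
for uv in[(299,17.5),(467,16),(301,208)]:print(toplane(Cw,uv,.008))
o=np.hstack([cv2.resize(w[40:160,300:480],(720,480),interpolation=cv2.INTER_CUBIC)]);cv2.imwrite("pics/w1c.png",o)
E
```

```text
cellL w [430.6877  58.3174] [420  46  23  25 397] [0.5868 0.0036 0.079 ]
cellR w [421.6443 140.8367] [412 131  21  21 343] [ 0.585  -0.0902  0.079 ]
cellL t [292.8545 180.5455] [289 177   9   9  55] [0.5871 0.0033 0.079 ]
cellR t [324.8909 180.5636] [321 177   9   9  55] [ 0.5853 -0.0908  0.079 ]
fin w [321.2396  92.0138] [318  76   8  40 217] [ 0.4604 -0.0306  0.086 ]
fin t [308.3175 223.4603] [300 222  19   4  63] [ 0.4603 -0.0394  0.086 ]
knob w [431.7985 252.6866] [424 246  15  14 134] [ 0.5997 -0.2298  0.112 ]
knob t [374.2581 173.3548] [371 171   7   6  31] [ 0.6003 -0.2331  0.105 ]
new t [198.7241 218.5172] [195 215   9   8  58] [0.4814 0.2819 0.071 ]
[0.433  0.0661 0.008 ]
[0.656  0.0637 0.008 ]
[ 0.4243 -0.2039  0.008 ]
```

Call:
arm_command(
  moves=[
    [0, 1, 0, 0, 0, 0, 0],
    [0, 2, 0, 0, 0, 0, 0],
    [0, 3, 0, 0, 0, 0, 0],
    [0, 4, 0, 0, 0, 0, 0],
    [0, 4.5, 0, 0, 0, 0, 0],
    [0, 4.5, 0, 0, 0, 0, 0],
  ],
)

```text
clock: 2.28
ee_pos: [0.4582, 0.1452, 0.2587]
eef_rot: [180.0, 0.0, 88.9]
force: [-0.5, -0.8, 0.1]
grip_width: 0.0854
gripper_force: 0.0
```

Run:
```python
from h import *
s=bot.sense(); im=np.ascontiguousarray(bot.snapshot("wrist")[:,:,::-1]); print(s['ee_pos'],s['eef_rot'],s['clock'])
cv2.imwrite("pics/w2.png",im); C=cam("wrist",s)
p=proj(C,(.484,.278,.071)); print(p)
a=cv2.resize(im[40:160,300:480],None,fx=1,fy=1)
w=cv2.imread("pics/w1c.png")
x,y=map(int,p); x=max(60,x);y=max(60,y); c=cv2.resize(im[y-60:y+60,x-60:x+60],(480,480))
cv2.imwrite("pics/both.png",cv2.resize(np.hstack([w,c]),(800,320)))
print("crop origin",x-60,y-60,"scale",480/120*800/1200)
```

```text
[0.4582 0.1452 0.2587] [179.9944   0.0035  88.8588] 2.275
[340.1681  57.5031]
crop origin 280 0 scale 2.6666666666666665
```

View pics/both.png

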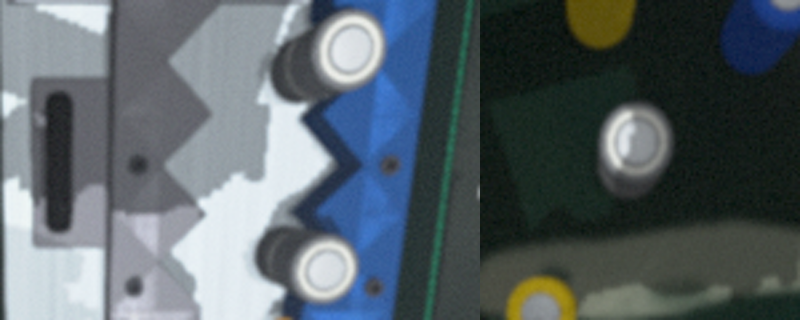

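The crop shows the cell rim centre at about w2 (339,52.5) and the V mouth tips of the fixed jaw at about w1 (422,83) and (419,118). The fin spans (312..., 75–127) in w1.

Run:
```python
from h import *
S=dict(ee_pos=np.array([.4576,-.1252,.2588]),eef_rot=[-179.9891,.0139,88.8379]);C=cam("wrist",S)
for uv in[(421.9,83.1),(419.2,118)]:print("tip",toplane(C,uv,.046))
for v in(75,127): print("fin",toplane(C,(322,v),.086))
S=dict(ee_pos=np.array([.4582,.1452,.2587]),eef_rot=[179.9944,.0035,88.8588]);C=cam("wrist",S)
im=cv2.imread("pics/w2.png")
c,st=blob(im,cv2.inRange(im,(110,110,110),(255,255,255)),(339,53),16);print(c,st,toplane(C,c,.071),toplane(C,(339,52.5),.071))
```

```text
tip [ 0.5904 -0.0208  0.046 ]
tip [ 0.5908 -0.0643  0.046 ]
fin [ 0.4616 -0.0124  0.086 ]
fin [ 0.4605 -0.0703  0.086 ]
[337.3609  52.6573] [326  40  24  26 496] [0.4807 0.2832 0.071 ] [0.4826 0.2833 0.071 ]
```

Call:
arm_command(
  moves=[
    [0.2, 1, 0, 0, 0, 0, 0],
    [0.4, 2, 0, 0, 0, 0, 0],
    [0.4, 2.3, 0, 0, 0, 0, 0],
    [0.4, 2.3, -0.8, 0, 0, 0, 0],
    [0.4, 2.3, -1.6, 0, 0, 0, 0],
    [0.4, 2.3, -2.2, 0, 0, 0, 0],
    [0.4, 2.3, -2.2, 0, 0, 0, 0],
  ],
)

```text
clock: 3.2
ee_pos: [0.4803, 0.2797, 0.1245]
eef_rot: [-179.7, 0.2, 88.7]
force: [-0.3, -0.3, 0.1]
grip_width: 0.0856
gripper_force: 0.0
```

Run:
```python
from h import *
s=bot.sense(); im=np.ascontiguousarray(bot.snapshot("wrist")[:,:,::-1]); print(s['ee_pos'],s['eef_rot'],s['clock'])
cv2.imwrite("pics/w3.png",im); C=cam("wrist",s)
p=proj(C,(.482,.283,.071)); print(p)
c,st=blob(im,cv2.inRange(im,(110,110,110),(255,255,255)),p,50);print(c,st,toplane(C,c,.071))
```

```text
[0.4803 0.2797 0.1245] [-179.723     0.1994   88.6872] 3.2
[322.8196 199.5861]
[323.6588 200.8472] [306 186  35  31 759] [0.4827 0.2818 0.071 ]
```

View pics/w3.png

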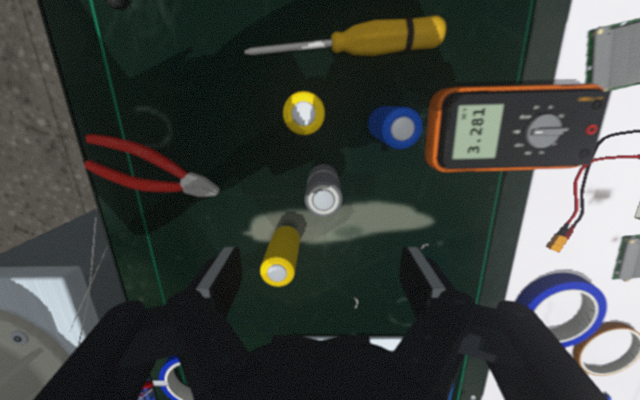

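The grey cell's top is at (323,200), between the fingers, and the yellow neighbours clear the finger paths. I'll descend and grip.

Call:
arm_command(
  moves=[
    [0.04, 0.03, -0.6, 0, 0, 0, 0],
    [0.04, 0.03, -1.1, 0, 0, 0, 0],
    [0.04, 0.03, -1.45, 0, 0, 0, 0],
    [0.04, 0.03, -1.45, 0, 0, 0, 0],
    [0.04, 0.03, -1.45, 0, 0, 0, 160],
    [0.04, 0.03, -1.45, 0, 0, 0, 200],
    [0.04, 0.03, -1.45, 0, 0, 0, 255],
    [0.04, 0.03, -1.45, 0, 0, 0, 255],
  ],
  newtons=40,
)

```text
clock: 4.25
ee_pos: [0.4846, 0.285, 0.041]
eef_rot: [179.9, -0.0, 88.8]
force: [-1.8, 0.3, 8.4]
grip_width: 0.0289
gripper_force: 38.9
```

Call:
arm_command(
  moves=[
    [0, 0, 0, 0, 0, 0, 255],
    [0, 0, 0, 0, 0, 0, 255],
    [0, 0, 0, 0, 0, 0, 255],
    [0, 0, 0, 0, 0, 0, 255],
  ],
)

```text
clock: 4.75
ee_pos: [0.4846, 0.285, 0.041]
eef_rot: [179.9, -0.0, 88.8]
force: [-1.5, -0.1, 8.2]
grip_width: 0.0295
gripper_force: 38.9
```

Call:
arm_command(
  moves=[
    [0, 0, 0.3, 0, 0, 0, 255],
    [0, 0, 1.2, 0, 0, 0, 255],
    [0, 0, 2.2, 0, 0, 0, 255],
    [0.3, -1, 2.2, 0, 0, 0, 255],
    [0.6, -1.9, 2.2, 0, 0, 0, 255],
    [0.9, -2.8, 2.2, 0, 0, 0, 255],
    [1.2, -3.7, 2.2, 0, 0, 0, 255],
    [1.5, -4.6, 2.2, 0, 0, 0, 255],
  ],
)

```text
clock: 5.75
ee_pos: [0.5745, 0.0067, 0.1731]
eef_rot: [179.9, -0.0, 88.8]
force: [-0.3, 0.7, -1.4]
grip_width: 0.0291
gripper_force: 39.7
```

Call:
arm_command(
  moves=[
    [0.15, -0.7, 0, 0, 0, 0, 255],
    [0.15, -0.82, 0, 0, 0, 0, 255],
    [0.15, -0.82, 0, 0, 0, 0, 255],
    [0.15, -0.82, 0, 0, 0, 0, 255],
  ],
)

```text
clock: 6.25
ee_pos: [0.5829, -0.0396, 0.1722]
eef_rot: [-180.0, -0.0, 88.8]
force: [0.2, 0.3, -1.3]
grip_width: 0.0288
gripper_force: 39.7
```

Run:
```python
from h import *
s=bot.sense(); im=np.ascontiguousarray(bot.snapshot("wrist")[:,:,::-1]); print(s['ee_pos'],s['eef_rot'],s['clock'],s['grip_width'],s['gripper_force'])
cv2.imwrite("pics/w4.png",im); C=cam("wrist",s)
z=s['ee_pos'][2]-.041
for P in[(.586,-.0435,.046),(.586,.0033,.079),(.586,-.0905,.079),s['ee_pos']+[0,-.003,.03]]:print(P,proj(C,P))
t=np.ascontiguousarray(bot.snapshot("top")[:,:,::-1]);cv2.imwrite("pics/t4.png",t)
```

```text
[ 0.5829 -0.0396  0.1722] [-179.999    -0.0195   88.8359] 6.25 0.028786209172914197 39.746519923210144
(0.586, -0.0435, 0.046) [323.4242 184.5504]
(0.586, 0.0033, 0.079) [322.9347 146.6019]
(0.586, -0.0905, 0.079) [324.532  236.1608]
[ 0.5829 -0.0426  0.2022] [320.8113 257.9311]
```

View pics/w4.png

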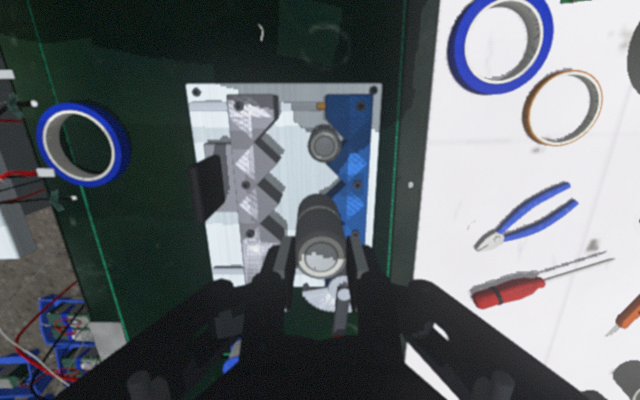

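The held cell's top is at (321,258), as predicted, and it hangs upright in line with the middle pocket between the cells at (323,145) and the hidden right one. I'll lower it.

Call:
arm_command(
  moves=[
    [0, 0, -0.7, 0, 0, 0, 255],
    [0, -0.01, -1.4, 0, 0, 0, 255],
    [0, -0.01, -1.8, 0, 0, 0, 255],
    [0, -0.01, -2.0, 0, 0, 0, 255],
    [0, -0.01, -2.03, 0, 0, 0, 255],
    [0, -0.01, -2.03, 0, 0, 0, 255],
  ],
)

```text
clock: 7.1
ee_pos: [0.5839, -0.0411, 0.051]
eef_rot: [179.9, 0.0, 88.8]
force: [0.3, 0.4, -0.7]
grip_width: 0.0287
gripper_force: 39.8
```

Call:
arm_command(
  moves=[
    [0, 0, 0, 0, 0, 0, 150],
    [0, 0, 0, 0, 0, 0, 120],
    [0, 0, 0, 0, 0, 0, 60],
    [0, 0, 0, 0, 0, 0, 0],
    [0, 0, 0, 0, 0, 0, 0],
    [0, 0, 0, 0, 0, 0, 0],
  ],
)

```text
clock: 7.85
ee_pos: [0.5831, -0.0413, 0.05]
eef_rot: [-180.0, -0.0, 88.8]
force: [0.5, 0.4, -0.6]
grip_width: 0.0854
gripper_force: 0.0
```

Call:
arm_command(
  moves=[
    [0, 0, 0.5, 0, 0, 0, 0],
    [0, 0, 1.3, 0, 0, 0, 0],
    [0, 0, 2, 0, 0, 0, 0],
    [-0.8, 0, 2, 0, 0, 0, 0],
    [-1.6, 0, 2, 0, 0, 0, 0],
    [-2.0, 0, 2, 0, 0, 0, 0],
    [-2.0, 0, 2, 0, 0, 0, 0],
  ],
)

```text
clock: 8.72
ee_pos: [0.4618, -0.0413, 0.1702]
eef_rot: [-180.0, -0.0, 88.8]
force: [-0.1, 1.1, 0.7]
grip_width: 0.0851
gripper_force: 0.0
```

Run:
```python
from h import *
s=bot.sense(); im=np.ascontiguousarray(bot.snapshot("wrist")[:,:,::-1]); print(s['ee_pos'],s['eef_rot'],s['clock'])
cv2.imwrite("pics/w5.png",im); C=cam("wrist",s)
for P in[(.582,-.0425,.079),(.586,.0033,.079),(.586,-.0905,.079),(.461,-.041,.086)]:print(P,proj(C,P))
```

```text
[ 0.4618 -0.0413  0.1702] [-179.9872   -0.0008   88.7738] 8.725
(0.582, -0.0425, 0.079) [442.2185 189.1579]
(0.586, 0.0033, 0.079) [452.0715 142.311 ]
(0.586, -0.0905, 0.079) [440.7299 233.1327]
(0.461, -0.041, 0.086) [319.7349 192.4022]
```

View pics/w5.png

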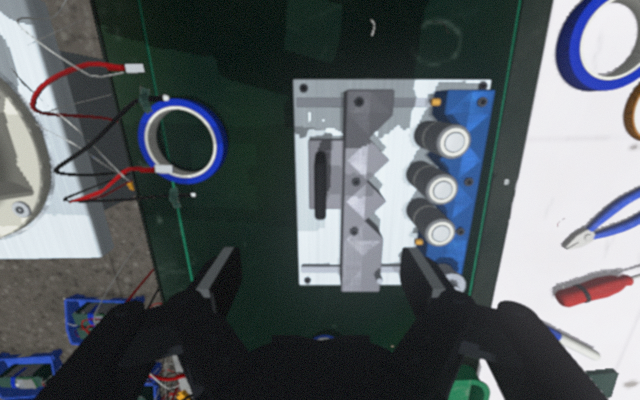

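All three cells stand upright, with tops at (452,141), (439,188) and (439,232), and the spare is released. The fin's top is at (320,184), so I'll grip it next.

Call:
arm_command(
  moves=[
    [0, 0.05, -0.8, 0, 0, 0, 0],
    [0, 0.05, -1.5, 0, 0, 0, 0],
    [0, 0.05, -1.84, 0, 0, 0, 0],
    [0, 0.05, -1.84, 0, 0, 0, 150],
    [0, 0.05, -1.84, 0, 0, 0, 255],
    [0, 0.05, -1.84, 0, 0, 0, 255],
    [0, 0.05, -1.84, 0, 0, 0, 255],
    [0, 0.05, -1.84, 0, 0, 0, 255],
  ],
  newtons=40,
)

```text
clock: 9.78
ee_pos: [0.4635, -0.0383, 0.0601]
eef_rot: [179.9, 0.0, 88.8]
force: [-1.0, 0.7, 0.4]
grip_width: 0.0
gripper_force: 0.0
```

Call:
arm_command(
  moves=[
    [0.1, 0, 0, 0, 0, 0, 255],
    [0.25, 0, 0, 0, 0, 0, 255],
    [0.4, -0.01, 0, 0, 0, 0, 255],
    [0.5, -0.01, 0, 0, 0, 0, 255],
    [0.6, -0.01, 0, 0, 0, 0, 255],
    [0.6, -0.01, 0, 0, 0, 0, 255],
  ],
)

```text
clock: 10.52
ee_pos: [0.4996, -0.0389, 0.0596]
eef_rot: [180.0, 0.0, 88.8]
force: [0.2, 0.4, -0.2]
grip_width: -0.0001
gripper_force: 0.0
```

Run:
```python
from h import *
s=bot.sense(); im=np.ascontiguousarray(bot.snapshot("wrist")[:,:,::-1]); sc=np.ascontiguousarray(bot.snapshot("scene")[:,:,::-1]); print(s['ee_pos'],s['clock'],s['force'])
C=cam("scene"); p=proj(C,(.5,-.04,.06)).astype(int);print(p)
a=cv2.resize(im[100:350,180:500],(480,375)); x,y=p; b=cv2.resize(sc[y-40:y+40,x-35:x+33],(319,375))
cv2.imwrite("pics/c6.png",np.hstack([a,b]))
t=bot.snapshot("top")[:,:,::-1];cv2.imwrite("pics/t6.png",t)
```

```text
[ 0.4996 -0.0389  0.0596] 10.525 [ 0.153   0.4116 -0.2175]
[325 212]
```

View pics/c6.png

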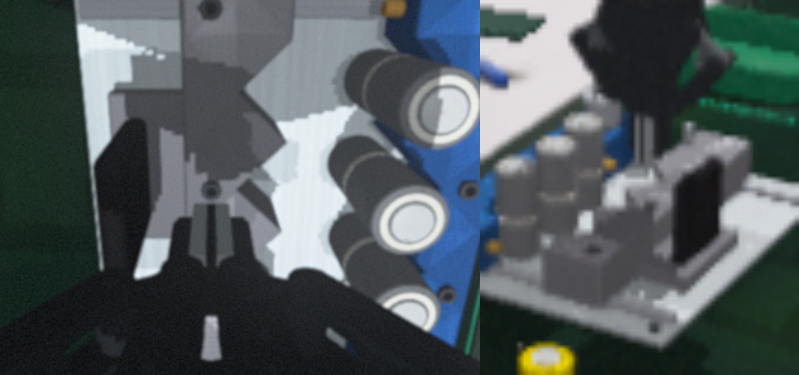

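Run:
```python
from h import *
for n in("top0","t4","t6"):
    t=cv2.imread(f"pics/{n}.png"); c,st=blob(t,dark(t),(309,226),12); print(n,c,st,toplane(cam("top"),c,.086))
a=cv2.imread("pics/t6.png")[155:265,265:385]; b=cv2.imread("pics/t4.png")[155:265,265:385]
cv2.imwrite("pics/c7.png",cv2.resize(np.hstack([a,b]),(800,367),interpolation=cv2.INTER_CUBIC))
```

```text
top0 [308.3175 223.4603] [300 222  19   4  63] [ 0.4603 -0.0394  0.086 ]Traceback (most recent call last):
  File "<stdin>", line 3, in <module>
  File "h.py", line 24, in blob
    i=1+np.argmax(st[1:,4]); return ce[i],st[i]
        ~~~~~~~~~^^^^^^^^^^
    return _wrapfunc(a, 'argmax', axis=axis, out=out, **kwds)
    return bound(*args, **kwds)
ValueError: attempt to get argmax of an empty sequence
```

Call:
arm_command(
  moves=[
    [0, 0, 0.8, 0, 0, 0, 255],
    [0, 0, 1.6, 0, 0, 0, 255],
    [-0.5, 0, 2, 0, 0, 0, 100],
    [-0.7, 0, 2, 0, 0, 0, 0],
    [-0.7, 0, 2, 0, 0, 0, 0],
    [-0.7, 0, 2, 0, 0, 0, 0],
  ],
)

```text
clock: 11.42
ee_pos: [0.4572, -0.0389, 0.1787]
eef_rot: [-179.9, -0.0, 88.8]
force: [0.6, 0.9, -0.5]
grip_width: 0.0722
gripper_force: 0.0
```

Run:
```python
from h import *
s=bot.sense(); im=np.ascontiguousarray(bot.snapshot("wrist")[:,:,::-1]); print(s['ee_pos'],s['eef_rot'],s['clock'],s['grip_width'])
cv2.imwrite("pics/w8.png",im); C=cam("wrist",s); o=-C[2][:3,:3].T@C[2][:3,3]; print("cam",o)
c,st=blob(im,dark(im),proj(C,(.461,-.03,.086)),40);print(c,st)
x,y,w,h=st[:4]
for uv in[(x,y),(x+w,y),(x,y+h),(x+w,y+h)]:print(uv,toplane(C,uv,.086),toplane(C,uv,.048))
w=cv2.imread("pics/w5.png")
print(im[150:260:10,312:330,1])
```

```text
[ 0.4572 -0.0389  0.1787] [-179.9381   -0.0049   88.784 ] 11.425 0.07216386353888608
cam [0.4589 0.042  0.3483]
[292.1891 179.9637] [285 153  14  59 386]
(np.int32(285), np.int32(153)) [ 0.4241 -0.0012  0.086 ] [ 0.419  -0.0075  0.048 ]
(np.int32(299), np.int32(153)) [ 0.4374 -0.0015  0.086 ] [ 0.4343 -0.0078  0.048 ]
(np.int32(285), np.int32(212)) [ 0.4204 -0.0615  0.086 ] [ 0.4148 -0.0765  0.048 ]
(np.int32(299), np.int32(212)) [ 0.4346 -0.0618  0.086 ] [ 0.4311 -0.0768  0.048 ]
[[153 126 133 144 148 143 141 129 119  90  71  71  73  73  81  93  95  96]
 [161 130 127 135 132 131 101  67  37  35  36  40  42  38  39  39  45  63]
 [159 130 133 135 135 121  89  51  45  54  50  46  47  51  47  48  44  50]
 [162 129 130 134 132 125  93  55  42  47  45  48  52  46  49  43  47  48]
 [178 138 134 134 135 123  98  63  46  48  48  49  51  47  47  51  45  54]
 [176 140 129 133 131 127 102  69  49  51  48  51  58  50  48  50  48  73]
 [221 221 216 212 216 204 166  93  51  51  51  53  48  53  49  45  60 119]
 [218 217 217 216 215 218 220 220 211 208 212 216 227 234 237 239 236 238]
 [238 237 237 234 237 238 237 236 233 231 233 238 239 239 236 235 236 233]
 [235 235 235 236 235 237 235 234 232 232 232 236 235 235 236 233 234 235]
 [233 235 236 234 234 236 236 233 230 230 232 235 235 234 235 234 234 232]]
```

Run:
```python
from h import *
a=cv2.imread("pics/w8.png")[110:270,260:420]; b=cv2.imread("pics/w5.png")[110:270,260:420]
cv2.imwrite("pics/c8.png",cv2.resize(np.hstack([a,b]),(800,400),interpolation=cv2.INTER_CUBIC))
```

```text
(no output)
```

View pics/c8.png

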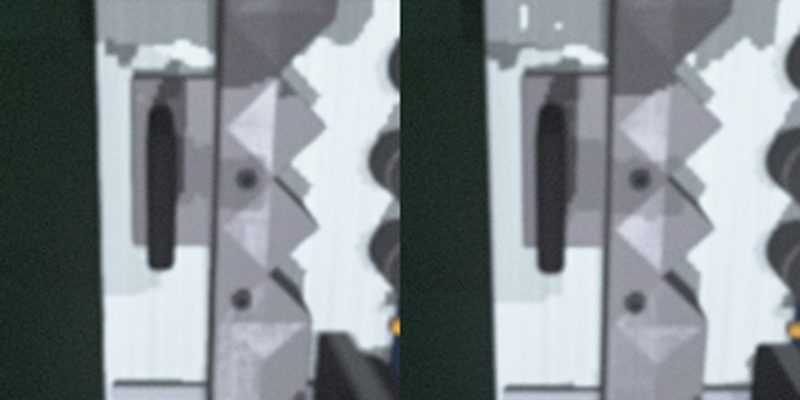

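The crop shows the fin unmoved at about (325,184) in w8, so the grip missed it. I'll retry in smaller steps and read the state after each.

Call:
arm_command(
  moves=[
    [0.07, 0.1, -0.5, 0, 0, 0, 0],
    [0.07, 0.1, -1.2, 0, 0, 0, 0],
    [0.07, 0.1, -2.0, 0, 0, 0, 0],
    [0.07, 0.1, -2.0, 0, 0, 0, 0],
    [0.07, 0.1, -2.0, 0, 0, 0, 0],
  ],
)

```text
clock: 12.1
ee_pos: [0.4621, -0.0329, 0.0603]
eef_rot: [180.0, -0.0, 88.8]
force: [-0.3, 0.0, 0.1]
grip_width: 0.0852
gripper_force: 0.0
```

Call:
arm_command(
  moves=[
    [0, 0, 0, 0, 0, 0, 150],
    [0, 0, 0, 0, 0, 0, 180],
    [0, 0, 0, 0, 0, 0, 180],
  ],
)

```text
clock: 12.48
ee_pos: [0.4619, -0.0329, 0.0604]
eef_rot: [179.9, 0.0, 88.8]
force: [1.1, 0.1, -0.3]
grip_width: 0.0324
gripper_force: 0.0
```

Run:
```python
from h import *
s=bot.sense(); im=np.ascontiguousarray(bot.snapshot("wrist")[:,:,::-1]); print(s['ee_pos'],s['eef_rot'],s['clock'],s['grip_width'],s['gripper_force'],s['force'])
cv2.imwrite("pics/w9.png",im); C=cam("wrist",s)
for P in[(.461,-.003,.086),(.461,-.063,.086)]:print(proj(C,P))
g=cv2.cvtColor(im,cv2.COLOR_BGR2GRAY); print(g[60:300:10,220:420:8])
```

```text
[ 0.4619 -0.0329  0.0604] [179.913    0.003   88.7813] 12.475 0.03237869764066944 0.0 [ 1.0783  0.116  -0.3426]
[318.0464 201.3756]
[320.4036 292.4571]
[[ 17  27  23  13  19  23  25  20  28  28  35  34  35  34  29  27  29  27
   25  33  29  31  33  26  29]
 [ 22  25  28  18  21  20  24  14  28  26  25  28  26  33  29  24  26  28
   33  26  34  24  27  37  30]
 [ 23  19  20  24  24  21  26  22 156 156 153 157 153 144 156 151 148 152
  159 152 150 153 154 150 154]
 [ 18  23  11  21  18  24  27  18 164  37 108 159 161 160 163 160 158 157
  163 157 157 160 159 151 156]
 [ 25  19  26  23  29  18  26  30 162 165 164 162 163 160 157 160 148  56
  107 109 114 110 109  97  99]
 [ 30  35  29  24  24  28  27  30 125 128 130 130 129 127 125 127 124  56
  110 100  52 100 117 111  99]
 [ 35  34  35  37  37  35  28  26 158 151 150 151 150 151 150 142 132  55
  109 105  61 105 116 107 112]
 [ 39  35  40  34  31  40  34  30 154 162 162 162 160 158 164 162 137  57
  102 105 105 106 106 106 106]
 [ 30  30  37  31  39  33  21  35 125 215 126 122 122 120 125 159 127  60
  100 105 101 103  99 100  97]
 [ 
[... 872 characters left out ...]
75 217 220 109  35  30  75 130 153 117
  126  71 122 125 129 160 238]
 [ 33  37  43  30  35  39  39  60  76 199 220 115  36  37 130 149 132  70
  113 125 148 131 129 147 236]
 [ 33  36  33  36  40  39  29  82  56 197 220 116  45  40 128 149 129  49
   85  41 138 147 151 148 230]
 [ 28  34  35  32  29  27  47  79  35 177 218 117  49  45 131 147 117  39
   83  57  54 147 148 147 146]
 [ 33  33  36  34  40  23  69  78  34 193 217 193  46  46 215 236 131  38
   76  81  42 132 144 212 234]
 [ 29  36  33  30  21  35  33  38  31 236 231 222  49  47 235 235 118  41
   40  38  40  45  99 237 235]
 [ 21  21  22  23  28  28  31  33  34 238 238 237  53  49 233 236  93  51
   48  44  42  40  40  44  34]]
```

Call:
arm_command(
  moves=[
    [0, 0, 0, 0, 0, 0, 220],
    [0, 0, 0, 0, 0, 0, 220],
    [0, 0, 0, 0, 0, 0, 220],
  ],
)

```text
clock: 12.9
ee_pos: [0.4613, -0.0329, 0.0597]
eef_rot: [-180.0, -0.0, 88.8]
force: [-0.9, 0.1, 4.8]
grip_width: 0.0119
gripper_force: 1.9
```

Call:
arm_command(
  moves=[
    [0, 0, 0, 0, 0, 0, 255],
    [0, 0, 0, 0, 0, 0, 255],
    [0, 0, 0, 0, 0, 0, 255],
  ],
)

```text
clock: 13.28
ee_pos: [0.4615, -0.0329, 0.0596]
eef_rot: [180.0, 0.0, 88.8]
force: [-0.2, -0.1, 2.2]
grip_width: 0.0002
gripper_force: 0.9
```

Run:
```python
from h import *
s=bot.sense(); im=np.ascontiguousarray(bot.snapshot("wrist")[:,:,::-1]); print(s['ee_pos'],s['clock'],s['grip_width'],s['gripper_force'],s['force'])
cv2.imwrite("pics/w10.png",im)
g=cv2.cvtColor(im,cv2.COLOR_BGR2GRAY); print(g[170:310:7,270:390:5])
```

```text
[ 0.4615 -0.0329  0.0596] 13.275 0.00018159553122477201 0.9189196396619081 [-0.2154 -0.0949  2.1722]
[[ 34  37  36 118 121 125 123  70  72  75  70  77  75  75  88  91  94  54
   90  97  97  99  98  96]
 [ 30  42  34 212 213 142 118  70  67  75  72  77  72  74  73  97  95  58
   91 100  95 100  94  95]
 [ 34  39  39 211 217 220 222  72  67  96  61  67  71  73  74  94  94  59
   97 100  99  99 102 103]
 [ 39  35  32 202 215 218 221  99 136  33  32  28  72  73  73  92  94  59
   99  98  98 100 103 102]
 [ 37  36  38 191 214 218 219 132 126  36  30  28  72  70  97 129 133  59
   95 102 105 104 106 104]
 [ 33  42  38 187 213 218 221 132 107  32  29  33  69  97 130 130 131  61
   98 103 102 101 108 115]
 [ 32  39  42 177 213 216 223 131  75  29  34  34  70 114 131 130 131  64
  112 129 134 170 164 152]
 [ 34  42  38 145 217 217 221 127  49  30  33  29  60 124 130 128 126  71
  130 128 128 127 140 140]
 [ 37  38  39 125 215 217 218 129  49  31  29  29  60 120 128 130 131  77
  129 127 120  80 129 137]
 [ 40  37  36 119 218 218 221 125  55  30  32  32  58 122 133 147 140  79
  130 127  73  4
[... 321 characters left out ...]
29  39  37 215  32  33  31  78  80  32  74  77  48  25  29 105 116
  158 159 149 189 172 171]
 [ 32  41  34  37 212  28  25  46  79  78  32  76  81  70  36  32  56 126
  147 149 176 179 182 167]
 [ 34  31  31  32  47  29  27  32  28  72  34  84  31  30  27  31  31 132
  152 146 145 170 186 156]
 [ 30  31  38  31  25  23  31  27  27  22  36  34  28  32  33  35  34  39
  129 146 145  38  34  43]
 [ 30  27  26  23  27  27  27  27  31  28  25  23  28  29  26  33  30  34
   33  31  41  30  40  41]
 [ 14  27  27  23  24  22  23  30  34  20  29  27  31  32  31  30  25  32
   28  32  36  34  37  38]
 [ 24  20  27  20  22  17  22  21  23  31  26  25  21  26  25  28  23  27
   30  32  36  36  37  37]]
```

The fingertips seem to stand about 26 mm behind the reported TCP. They closed on the fin's top, and that also explains the 29 mm reading on the cell's rim. I'll open, go lower and grip again.

Call:
arm_command(
  moves=[
    [0, 0, 0.3, 0, 0, 0, 0],
    [0, 0, 0.3, 0, 0, 0, 0],
    [0, 0, 0.3, 0, 0, 0, 0],
    [0, 0, 0.3, 0, 0, 0, 0],
    [0, -0.08, 0, 0, 0, 0, 0],
    [0, -0.08, -0.3, 0, 0, 0, 0],
    [0, -0.08, -0.4, 0, 0, 0, 0],
    [0, -0.08, -0.4, 0, 0, 0, 0],
  ],
)

```text
clock: 14.32
ee_pos: [0.461, -0.0376, 0.0353]
eef_rot: [-179.9, -0.0, 88.8]
force: [0.2, 0.0, 0.7]
grip_width: 0.0851
gripper_force: 0.0
```

Call:
arm_command(
  moves=[
    [0, 0, 0, 0, 0, 0, 180],
    [0, 0, 0, 0, 0, 0, 255],
    [0, 0, 0, 0, 0, 0, 255],
    [0, 0, 0, 0, 0, 0, 255],
    [0, 0, 0, 0, 0, 0, 255],
    [0, 0, 0, 0, 0, 0, 255],
  ],
)

```text
clock: 15.08
ee_pos: [0.4614, -0.0377, 0.0359]
eef_rot: [180.0, 0.0, 88.8]
force: [-1.8, 0.6, 5.5]
grip_width: 0.0111
gripper_force: 40.5
```

The fin is held. Now I'll push.

Call:
arm_command(
  moves=[
    [0.1, 0, 0, 0, 0, 0, 255],
    [0.2, 0, 0, 0, 0, 0, 255],
    [0.35, 0, 0, 0, 0, 0, 255],
    [0.5, -0.01, 0, 0, 0, 0, 255],
    [0.6, -0.01, 0, 0, 0, 0, 255],
    [0.65, -0.02, 0, 0, 0, 0, 255],
    [0.65, -0.02, 0, 0, 0, 0, 255],
  ],
)

```text
clock: 15.95
ee_pos: [0.5005, -0.0385, 0.036]
eef_rot: [180.0, -0.0, 88.8]
force: [-1.4, 3.8, 6.0]
grip_width: 0.0116
gripper_force: 40.5
```

Call:
arm_command(
  moves=[
    [0.03, 0, 0, 0, 0, 0, 255],
    [0.06, 0, 0, 0, 0, 0, 255],
    [0.08, 0, 0, 0, 0, 0, 255],
    [0.08, 0, 0, 0, 0, 0, 255],
  ],
)

```text
clock: 16.45
ee_pos: [0.5047, -0.0386, 0.0359]
eef_rot: [-180.0, -0.0, 88.8]
force: [-2.8, 2.5, 7.5]
grip_width: 0.011
gripper_force: 40.7
```

Call:
arm_command(
  moves=[
    [0.03, 0, 0, 0, 0, 0, 255],
    [0.05, 0, 0, 0, 0, 0, 255],
    [0.05, 0, 0, 0, 0, 0, 255],
  ],
)

```text
clock: 16.82
ee_pos: [0.5057, -0.0386, 0.0359]
eef_rot: [-179.7, -0.0, 88.8]
force: [-11.4, 1.7, 15.7]
grip_width: 0.0113
gripper_force: 42.0
```

Call:
arm_command(
  moves=[
    [0.03, 0, 0, 0, 0, 0, 255],
    [0.05, 0, 0, 0, 0, 0, 255],
    [0.05, 0, 0, 0, 0, 0, 255],
  ],
)

```text
clock: 17.2
ee_pos: [0.5078, -0.0386, 0.0359]
eef_rot: [-179.7, -0.0, 88.8]
force: [-13.7, 0.9, 20.1]
grip_width: 0.0112
gripper_force: 42.5
```

The springs are engaged at about a 5 mm gap. I'll release, rise and go over to the knob.

Call:
arm_command(
  moves=[
    [0, 0, 0, 0, 0, 0, 200],
    [0, 0, 0, 0, 0, 0, 150],
    [0, 0, 0, 0, 0, 0, 60],
    [0, 0, 0, 0, 0, 0, 0],
    [0, 0, 0.4, 0, 0, 0, 0],
    [0, 0, 1.2, 0, 0, 0, 0],
    [0, 0, 2.0, 0, 0, 0, 0],
    [0, 0, 2.3, 0, 0, 0, 0],
  ],
)

```text
clock: 18.2
ee_pos: [0.5128, -0.039, 0.1766]
eef_rot: [179.7, 0.0, 88.8]
force: [-0.4, 0.7, -0.8]
grip_width: 0.0853
gripper_force: 0.0
```

Call:
arm_command(
  moves=[
    [0.5, -0.8, 0, 0, 0, 0, 0],
    [0.9, -1.6, 0, 0, 0, 0, 0],
    [1.2, -2.4, 0, 0, 0, 0, 0],
    [1.5, -3.1, 0, 0, 0, 0, 0],
    [1.5, -3.1, 0, 0, 0, 0, 0],
    [1.5, -3.1, 0, 0, 0, 0, 0],
  ],
)

```text
clock: 18.95
ee_pos: [0.6006, -0.2244, 0.1732]
eef_rot: [-179.9, -0.0, 88.8]
force: [-0.1, 0.5, 0.2]
grip_width: 0.0857
gripper_force: 0.0
```

Run:
```python
from h import *
s=bot.sense(); im=np.ascontiguousarray(bot.snapshot("wrist")[:,:,::-1]); print(s['ee_pos'],s['eef_rot'],s['clock'],s['joints'])
cv2.imwrite("pics/w11.png",im); C=cam("wrist",s); p=proj(C,(.6,-.231,.112)); print(p)
c,st=blob(im,red(im),p,60); print(c,st,toplane(C,c,.112),toplane(C,c,.097))
m=white(im,150)
for P in[(.586,.0033,.079),(.584,-.043,.079),(.586,-.0905,.079)]:
    q=proj(C,P)
    try: c,st=blob(im,m,q,22); print(q,c,st,toplane(C,c,.079))
    except Exception as e: print(q,e)
q=proj(C,(.506,-.041,.086));print(q)
try:
    c,st=blob(im,dark(im),q,35);print(c,st,toplane(C,c,.086))
except Exception as e:print(e)
```

```text
[ 0.6006 -0.2244  0.1732] [-179.9418   -0.0406   88.7555] 18.95 [-20.6339  23.3848  93.1508   0.0212  63.5328 -19.3988]
[320.1596 207.5821]
[320.2964 206.825 ] [311 198  20  19 280] [ 0.6001 -0.2303  0.112 ] [ 0.6    -0.2359  0.097 ]
[294.5874 -99.868 ] attempt to get argmax of an empty sequence
[294.9477 -26.7815] attempt to get argmax of an empty sequence
[300.0623  39.5265] [299.6928  36.2532] [283  21  33  34 778] [ 0.5858 -0.088   0.079 ]
[193.779  -30.7946]
[205.1364   1.    ] [201   0  11   4  22] [ 0.5117 -0.0625  0.086 ]
```

The knob is at (0.600, -0.230) and the axis at about (0.6055, -0.1615), so the lever angle is about 0.06 rad. I'll grip the knob.

Call:
arm_command(
  moves=[
    [0, -0.1, -0.6, 0, 0, 0, 0],
    [0, -0.1, -1.3, 0, 0, 0, 0],
    [0, -0.1, -1.8, 0, 0, 0, 0],
    [0, -0.1, -1.95, 0, 0, 0, 0],
    [0, -0.1, -1.95, 0, 0, 0, 0],
    [0, -0.1, -1.95, 0, 0, 0, 150],
    [0, -0.1, -1.95, 0, 0, 0, 180],
    [0, -0.1, -1.95, 0, 0, 0, 180],
  ],
  newtons=25,
)

```text
clock: 20.0
ee_pos: [0.6015, -0.2311, 0.0574]
eef_rot: [179.9, 0.0, 88.8]
force: [-0.2, 0.1, -0.2]
grip_width: 0.0322
gripper_force: 0.0
```

Call:
arm_command(
  moves=[
    [0, 0, 0, 0, 0, 0, 220],
    [0, 0, 0, 0, 0, 0, 255],
    [0, 0, 0, 0, 0, 0, 255],
    [0, 0, 0, 0, 0, 0, 255],
  ],
)

```text
clock: 20.5
ee_pos: [0.6013, -0.2311, 0.057]
eef_rot: [180.0, 0.0, 88.8]
force: [-1.8, 1.2, 5.5]
grip_width: 0.0171
gripper_force: 26.3
```

Run:
```python
from h import *
s=bot.sense(); print(s['ee_pos'],s['joints'],s['force'],s['grip_width'],s['gripper_force'])
ax=np.array([.6055,-.1615]); k=s['ee_pos'][:2]; k=np.array([k[0],-.2305])
v=k-ax; print(np.linalg.norm(v)); v*=.07/np.linalg.norm(v)
for d in range(0,93,6):
    a=-np.radians(d); r=np.array([[np.cos(a),-np.sin(a)],[np.sin(a),np.cos(a)]])
    print(d,((r@v-v)/.06).round(3),round(-d/8,3))
```

```text
[ 0.6013 -0.2311  0.057 ] [-21.1529  31.171   97.4044  -0.008   51.4052 -19.9297] [-1.8143  1.1527  5.527 ] 0.017055541070617387 26.283307671546936
0.06913041265697081
0 [0. 0.] 0.0
6 [-0.121  0.014] -0.75
12 [-0.241  0.04 ] -1.5
18 [-0.356  0.079] -2.25
24 [-0.467  0.13 ] -3.0
30 [-0.573  0.192] -3.75
36 [-0.671  0.264] -4.5
42 [-0.761  0.347] -5.25
48 [-0.842  0.439] -6.0
54 [-0.913  0.538] -6.75
60 [-0.973  0.644] -7.5
66 [-1.021  0.756] -8.25
72 [-1.058  0.873] -9.0
78 [-1.082  0.992] -9.75
84 [-1.094  1.114] -10.5
90 [-1.093  1.236] -11.25
```

Call:
arm_command(
  moves=[
    [-0.12, 0.014, 0, 0, 0, -0.75, 255],
    [-0.24, 0.04, 0, 0, 0, -1.5, 255],
    [-0.356, 0.08, 0, 0, 0, -2.25, 255],
    [-0.467, 0.13, 0, 0, 0, -3.0, 255],
    [-0.573, 0.19, 0, 0, 0, -3.75, 255],
    [-0.67, 0.264, 0, 0, 0, -4.5, 255],
    [-0.76, 0.347, 0, 0, 0, -5.25, 255],
    [-0.76, 0.347, 0, 0, 0, -5.25, 255],
  ],
  newtons=40,
)

```text
clock: 21.5
ee_pos: [0.5568, -0.2097, 0.0571]
eef_rot: [179.9, -0.1, 46.7]
force: [4.5, 3.8, 2.9]
grip_width: 0.0167
gripper_force: 39.5
```

Call:
arm_command(
  moves=[
    [-0.08, 0.092, 0, 0, 0, -0.75, 255],
    [-0.152, 0.19, 0, 0, 0, -1.5, 255],
    [-0.212, 0.297, 0, 0, 0, -2.25, 255],
    [-0.26, 0.41, 0, 0, 0, -3.0, 255],
    [-0.297, 0.526, 0, 0, 0, -3.75, 255],
    [-0.321, 0.645, 0, 0, 0, -4.5, 255],
    [-0.333, 0.767, 0, 0, 0, -5.25, 255],
    [-0.333, 0.767, 0, 0, 0, -5.25, 255],
  ],
)

```text
clock: 22.5
ee_pos: [0.5381, -0.164, 0.0572]
eef_rot: [179.9, -0.3, 4.8]
force: [7.9, 2.1, -0.3]
grip_width: 0.0168
gripper_force: 39.5
```

Call:
arm_command(
  moves=[
    [0, 0.04, 0, 0, 0, -0.25, 255],
    [0, 0.08, 0, 0, 0, -0.5, 255],
    [0, 0.08, 0, 0, 0, -0.5, 255],
  ],
)

```text
clock: 22.88
ee_pos: [0.5381, -0.16, 0.0572]
eef_rot: [179.9, -0.3, 0.8]
force: [7.6, -2.1, -1.8]
grip_width: 0.0163
gripper_force: 39.4
```

Call:
arm_command(
  moves=[
    [0, 0.02, 0, 0, 0, 0, 255],
    [0, 0.04, 0, 0, 0, 0, 255],
    [0, 0.04, 0, 0, 0, 0, 255],
  ],
)

```text
clock: 23.25
ee_pos: [0.5382, -0.159, 0.0572]
eef_rot: [179.8, -0.3, 0.9]
force: [7.2, -9.4, -2.9]
grip_width: 0.0166
gripper_force: 39.5
```

At the stop: the force rose while the motion stalled. I'll release, rise clear and check.

Call:
arm_command(
  moves=[
    [0, 0, 0, 0, 0, 0, 200],
    [0, 0, 0, 0, 0, 0, 100],
    [0, 0, 0, 0, 0, 0, 0],
    [0, 0, 0, 0, 0, 0, 0],
    [0, 0, 0.4, 0, 0, 0, 0],
    [0, 0, 1.2, 0, 0, 0, 0],
    [0, 0, 2.0, 0, 0, 0, 0],
    [0, 0, 2.8, 0, 0, 0, 0],
  ],
)

```text
clock: 24.25
ee_pos: [0.5352, -0.1566, 0.2261]
eef_rot: [-180.0, 0.0, 0.8]
force: [0.5, 0.1, 0.5]
grip_width: 0.0853
gripper_force: 0.0
```

Call:
arm_command(
  moves=[
    [-0.8, 0, 0.4, 0, 0, 0, 0],
    [-1.4, 0, 0.8, 0, 0, 0, 0],
    [-1.4, 0.4, 0.8, 0, 0, 0, 0],
    [-1.4, 0.4, 0.8, 0, 0, 0, 0],
    [-1.4, 0.4, 0.8, 0, 0, 0, 0],
  ],
)

```text
clock: 24.88
ee_pos: [0.4516, -0.133, 0.2724]
eef_rot: [180.0, 0.0, 0.8]
force: [0.6, -0.4, 0.5]
grip_width: 0.0856
gripper_force: 0.0
```

Run:
```python
from h import *
s=bot.sense(); im=np.ascontiguousarray(bot.snapshot("wrist")[:,:,::-1]); print(s['ee_pos'],s['eef_rot'],s['clock'])
cv2.imwrite("pics/w12.png",im); C=cam("wrist",s)
c,st=blob(im,red(im),proj(C,(.538,-.159,.112)),40); k=toplane(C,c,.112); print("knob",c,k)
m=white(im,170)
for P in[(.586,.0033,.079),(.586,-.0435,.079),(.586,-.0905,.079)]:
    q=proj(C,P)
    try: c,st=blob(im,m,q,14); print(q,c,st,toplane(C,c,.079))
    except Exception as e: print(q,e)
q=proj(C,(.512,-.041,.086)); c,st=blob(im,dark(im),q,35);print("fin",q,c,st,toplane(C,c,.086))
```

```text
[ 0.4516 -0.133   0.2724] [179.9895   0.0196   0.8328] 24.875
knob [344.5     99.7593] [ 0.5367 -0.1581  0.112 ]
[208.2389  54.5919] [207.6123  53.6372] [195  41  26  26 521] [0.587  0.0039 0.079 ]
[247.562   55.0735] [247.1404  54.8402] [235  42  25  27 513] [ 0.5862 -0.043   0.079 ]
[287.0961  55.6103] [286.8137  56.0529] [275  43  25  27 510] [ 0.5855 -0.0902  0.079 ]Traceback (most recent call last):
  File "<stdin>", line 10, in <module>
  File "h.py", line 24, in blob
    i=1+np.argmax(st[1:,4]); return ce[i],st[i]
        ~~~~~~~~~^^^^^^^^^^
    return _wrapfunc(a, 'argmax', axis=axis, out=out, **kwds)
    return bound(*args, **kwds)
ValueError: attempt to get argmax of an empty sequence
```

The three cells are collinear at 47 mm spacing and the lever is home. A quick check of the fin for jaw closure, then I'll hand in.

Run:
```python
from h import *
im=cv2.imread("pics/w12.png"); C=cam("wrist",dict(ee_pos=np.array([.4516,-.133,.2724]),eef_rot=[179.9895,.0196,.8328]))
q=proj(C,(.512,-.041,.086)); print(q)
for t in(60,75):
    m=cv2.inRange(im,(0,0,0),(t,t,t))
    try:
        c,st=blob(im,m,q,35);print(t,c,st,toplane(C,c,.086))
    except ValueError: print(t,"none")
x=int(q[0]); print(cv2.cvtColor(im,cv2.COLOR_BGR2GRAY)[80:150:2,x-4:x+5:4].T)
for X in(.505,.5175): print(X,proj(C,(X,-.041,.086)))
```

```text
[248.1011 119.6365]
60 [234.9481 117.6753] [227 114  24   9  77] [ 0.5142 -0.0248  0.086 ]
75 [251.9551 118.7692] [227 114  52  11 468] [ 0.5131 -0.0459  0.086 ]
[[210 226 188 132 130 117 117 115 115  98 116 119 118 118 120 119 103  56
   56  57  59  58  76 128 181 184 182 184 180 180 182 183 185 179 181]
 [195 198 132 114 114 115 116 116 110  98 117 119 118 119 121 121 106  63
   58  62  57  55  75 123 178 182 181 183 181 184 180 184 181 178 178]
 [179 175 122  79  68  87 111 117 117 101 118 118 121 121 122 118 116  64
   61  60  63  59  76 121 185 188 183 184 183 182 181 183 184 203 249]]
0.505 [248.4714 125.4061]
0.5175 [247.8072 115.0529]
```

```bash
python3 -c "
from plant import bot
print(bot.hand_in())"
```

```text
the job is handed in; nothing more can be done
None
```

I handed the job in at about 25 s, but `hand_in()` returned no verdict. By wrist-camera measurement, the spare cell stands in the middle pocket at 47 mm spacing between the other two, the jaws look shut, and the cam lever is turned home to its stop.

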